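# Load the analyser's carrier tray with the capped samples

## Robot

A 7-joint arm with a two-finger parallel gripper is mounted at the origin on the work surface. World frame = base frame: x ahead of the robot, y to its left, z up, the work surface at z = 0. Lengths are in m, angles in rad, forces in N, time in s.
With the tool pointing down it reaches from about 0.425 to 0.875 m from the base axis. Payload 9.9 kg.
Tool frame: the origin (TCP) lies at the very end of the fingers, on their centre line; the grasp point (between the pads) lies 19 mm behind it; z points along the fingers, x is the direction in which the jaws open and shut, and the axes are right-handed (so a half turn about z gives the same grasp; the last joint's range is limited). The gripper opens to 85 mm and grips with 20 to 120 N. Pads are 22 mm wide; open, the fingers measure 114 mm over their backs; the gripper's body (76 mm by 85 mm) begins 54 mm behind the grasp point. The pads swing forward as they close: fully open they stand 13 mm farther back than shut.
Start: joints at [-1.191, 0.576, 0.025, 1.437, -0.015, 1.129, -0.057], TCP at [0.302, 0.604, 0.231] pointing down, gripper open.
Joint ranges: [-2.76, 2.76], [-0.34, 2.15], [-1.52, 1.57], [0.19, 2.46], [-1.09, 4.23], [0.17, 1.99], [-2.82, 2.82]. Speed limits (rad/s): [2.22, 2.22, 3.01, 3.01, 3.14, 3.14, 3.14].

## Interface

Orientations are given as a 3x3 rotation matrix whose columns are the frame's x, y, z axes.
In Python, from bench import ctrl gives the robot as it stands. The module is installed in compiled form; this text tells all that it offers. Calls block until the motion is done:
- ctrl.move_ptp(position, orientation): joint-space move of the TCP to a pose.
- ctrl.movel(position, speed=0.15, attitude=None): straight line of the TCP; attitude=None keeps the orientation; speed is the mean speed in m/s.
- ctrl.set_joints(angles): joint-space move.
- ctrl.gripper_to(opening, squeeze=None): opening from 0.0 (shut) to 1.0 (fully open); squeeze is the grip in N (None keeps the last); returns when the fingers have stopped.
- ctrl.sleep(seconds).
- ctrl.inverse_kinematics(position, orientation): joint angles nearest the present ones, or None.
- ctrl.snapshot(name): name is "side" or "top"; returns the picture (400x640x3 uint8, red, green, blue); there is no depth.
- ctrl.camera_info(name): a dict with "intrinsics" (3x3 intrinsics, pixels), "dist" ([k1, k2, p1, p2, k3] as OpenCV has them; the pictures are not rectified), "origin" and "attitude" of the camera in the world. Camera axes: x right, y up, looking along -z (the intrinsics and any distortion apply to the point x, -y, -z); pixel columns grow to the right and rows downward; lengths in m; the calibration is good to about 2 mm. A picture is of the moment at which its call begins. camera_info takes no time and is no camera call.
A pose or a line that the arm cannot do raises ctrl.IKError and nothing moves.
- ctrl.job_done(): hands the job in, once; it reports no verdict.
Trained networks look in the newest picture that a camera, given by its name, has taken for a name from the list of things; names that differ only in an ending like _2 or _b are one class to them, and where a whole thing is asked for, a point or a joint stands for the part that bears it (a point fixed in the world has none). Each returns a list of dicts, best first, with "score" (0 to 1); they miss things now and then, are a little off and sometimes report something else, mostly with a low value. They report only what shows in the picture. A call takes as long as a camera call. They do not tell look-alikes from the thing itself.
- ctrl.cut_out(thing, camera): "pixels" (400x640 bool, what is visible of it) and "box" ([left, top, right, bottom] in pixels, round what is visible of it).
- ctrl.mark_of(thing, camera): "uv" ([column, row] in pixels: a listed point, or the origin of a listed thing).
Readings, each from a call of its own:
- ctrl.get_time_s(): time.
- ctrl.get_joint_positions(): joint angles.
- ctrl.get_dq(): joint speeds.
- ctrl.get_joint_torque(): joint torques, N m.
- ctrl.get_tcp_pos(): TCP position.
- ctrl.get_orientation(): TCP orientation.
- ctrl.get_wrist_force(): force on the tool from outside, world axes, zero at the start.
- ctrl.get_moment(): the same for the moment, N m.
- ctrl.get_gripper_width(): opening from 0.0 (shut) to 1.0 (fully open).
Only numpy, scipy, OpenCV 4.12 (cv2) and the standard library are available. Lean on these libraries where they do the work, as an engineer would, in place of code of your own. Each camera call takes 0.05 s, during which the arm holds its last target. There are 200 camera calls.

## Task

Load the carrier tray for the next analyser run: stand each of the four capped sample cups upright on the tray floor inside its own frame, the small, medium and large round cups in the small, medium and large round rings and the square cup in the square frame. Keep the cups upright all the way. The two open, empty cups are not part of the run: leave them standing where they are on the bench.

Things in the scene. Friction and masses are not known exactly. Their poses are not given: they have to be found in the camera images.
- cup_small: Capped sample cup, round, grey plastic, 22 mm diameter, 48 mm tall; origin at the centre of its underside, z up. Solid closed top (a slightly raised lid disc); the side is straight. Stands loose on the bench. About 30 g.
- cup_medium: Capped sample cup, round, grey plastic, 39 mm diameter, 48 mm tall; origin at the centre of its underside, z up. Solid closed top; the side is straight. Stands loose on the bench. About 55 g.
- cup_large: Capped sample cup, round, grey plastic, 56 mm diameter, 48 mm tall; origin at the centre of its underside, z up. Solid closed top; the side is straight. Stands loose on the bench. About 90 g.
- cup_square: Capped sample cup, square, grey plastic, 40 x 40 mm, 48 mm tall; origin at the centre of its underside, z up. x and y run square to its sides. Solid closed top; stands loose on the bench, turned at any angle. About 55 g.
- open_medium: Empty cup without a cap (open at the top, one can look into it), otherwise like the medium one: round, grey plastic, 39 mm diameter, 48 mm tall; origin at the centre of its underside, z up. It does not belong in the tray.
- open_large: Empty cup without a cap (open at the top, one can look into it), otherwise like the large one: round, grey plastic, 56 mm diameter, 48 mm tall; origin at the centre of its underside, z up. It does not belong in the tray.
- ring_small: The small round ring of black plastic for the small round cup: bore 38 mm, outside 44 mm, 8 mm high, fixed on the floor of the carrier tray (top of that floor 5 mm above the bench). Origin at its centre on the tray floor. The cup has 8 mm to spare all round. Tray: fixed, shallow, aluminium, 206 mm square, rim 10 mm above the bench; its four frames stand two by two, 94 mm apart, any in any corner.
- ring_medium: The medium round ring of black plastic for the medium round cup: bore 55 mm, outside 61 mm, 8 mm high, fixed on the floor of the carrier tray (top of that floor 5 mm above the bench). Origin at its centre on the tray floor. The cup stands inside it with 8 mm to spare all round.
- ring_large: The large round ring of black plastic for the large round cup: bore 72 mm, outside 78 mm, 8 mm high, fixed on the floor of the carrier tray (top of that floor 5 mm above the bench). Origin at its centre on the tray floor. The cup stands inside it with 8 mm to spare all round.
- ring_square: The square frame of black plastic for the square cup: inside 56 x 56 mm, outside 62 x 62 mm, 8 mm high, fixed on the floor of the carrier tray (top of that floor 5 mm above the bench). Origin at its centre on the tray floor. x and y run along its sides and the tray's.
There are look-alikes about, which are no part of the job. What is shaped like the cup_large but blue or yellow is not meant.

How it is judged:
By the outcome, as a careful person would: the job done as asked, in the order asked, and still so for the second after the job is handed in, with the robot touching nothing.
It also fails if it takes over 99 s, if anything falls off the work surface, if the arm or the gripper's body presses on something with over 40 N, if the wrist force passes 120 N, or if a joint passes its speed limit or range.

## Working session

There is one attempt and no reset: what is moved stays moved. The work goes in short steps, each a Python script; the robot and the scene stay as the last script left them, time stands still between calls to the robot, and variables do not carry over. Pictures are saved under pics/ and viewed, about 12 in all and at most 16, crops included, and the job is handed in when it is done.

```bash
mkdir -p pics; python3 - <<'E'
from bench import ctrl
import cv2, numpy as np
for n in ("top","side"):
    im=ctrl.snapshot(n); cv2.imwrite(f"pics/{n}0.png",im[:,:,::-1])
    c=ctrl.camera_info(n); print(n,{k:np.round(v,3).tolist() for k,v in c.items()})
    for t in "cup_small cup_medium cup_large cup_square open_medium open_large ring_small ring_medium ring_large ring_square".split():
        print(t,[(round(d['score'],2),np.round(d['box']).astype(int).tolist()) for d in ctrl.cut_out(t,n)],
         [(round(d['score'],2),np.round(d['uv']).tolist()) for d in ctrl.mark_of(t,n)])
print(ctrl.get_time_s())
E
```

```text
top {'intrinsics': [[505.561, 0.0, 311.572], [0.0, 505.561, 198.001], [0.0, 0.0, 1.0]], 'dist': [0.025, 0.0, 0.0, 0.0, 0.0], 'origin': [0.318, 0.027, 1.185], 'attitude': [[0.072, 0.974, -0.215], [-0.997, 0.069, -0.021], [-0.006, 0.216, 0.976]]}
cup_small [(0.52, [324, 184, 332, 191])] [(0.66, [330.0, 192.0])]
cup_medium [(0.82, [316, 236, 333, 256])] [(0.76, [324.0, 247.0])]
cup_large [(0.95, [371, 184, 401, 208]), (0.95, [395, 134, 423, 165]), (0.82, [342, 140, 363, 167]), (0.44, [422, 184, 448, 211])] [(0.75, [352.0, 158.0]), (0.67, [387.0, 200.0]), (0.65, [234.0, 244.0])]
cup_square [(0.89, [424, 185, 450, 212]), (0.58, [192, 189, 209, 211])] [(0.72, [432.0, 198.0])]
open_medium [(0.64, [366, 244, 388, 264])] [(0.74, [374.0, 253.0])]
open_large [(0.92, [426, 241, 456, 269])] [(0.66, [440.0, 256.0])]
ring_small [] [(0.55, [200.0, 200.0])]
ring_medium [(0.63, [186, 230, 208, 251])] [(0.53, [197.0, 241.0])]
ring_large [(0.58, [219, 230, 237, 264])] [(0.73, [235.0, 243.0])]
ring_square [(0.5, [226, 190, 254, 219])] [(0.53, [239.0, 204.0])]
side {'intrinsics': [[486.282, 0.0, 312.832],
[... 305 characters left out ...]
)] [(0.63, [366.0, 230.0])]
cup_large [(0.94, [263, 179, 288, 207]), (0.78, [315, 166, 339, 195]), (0.65, [272, 151, 293, 177])] [(0.97, [276.0, 197.0]), (0.87, [286.0, 171.0]), (0.72, [325.0, 187.0]), (0.71, [289.0, 318.0])]
cup_square [(0.92, [322, 147, 344, 167])] [(0.8, [332.0, 165.0])]
open_medium [(0.65, [370, 177, 392, 203])] [(0.64, [377.0, 202.0])]
open_large [(0.83, [374, 149, 397, 176])] [(0.96, [383.0, 168.0])]
ring_small [(0.72, [275, 306, 302, 328])] [(0.77, [289.0, 317.0])]
ring_medium [(0.88, [328, 313, 363, 341])] [(0.67, [348.0, 326.0])]
ring_large [(0.61, [333, 273, 379, 307])] [(0.79, [354.0, 290.0])]
ring_square [(0.58, [283, 264, 323, 292])] [(0.94, [304.0, 280.0])]
2.1
```

```bash
python3 - <<'E'
import cv2
a=cv2.imread("pics/top0.png")[110:290,165:485]; cv2.imwrite("pics/top0c.png",cv2.resize(a,(800,450),interpolation=cv2.INTER_CUBIC))
a=cv2.imread("pics/side0.png")[130:360,240:420]; cv2.imwrite("pics/side0c.png",cv2.resize(a,None,fx=2.6,fy=2.6,interpolation=cv2.INTER_CUBIC))
E
```

```text
(no output)
```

View pics/top0c.png

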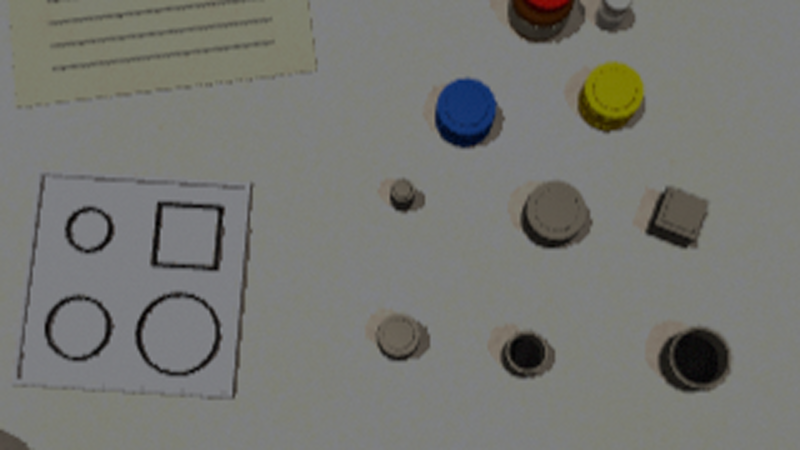

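View pics/side0c.png

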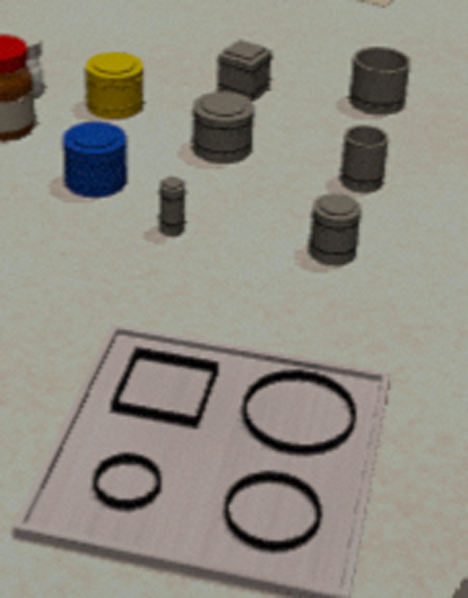

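View pics/top0.png

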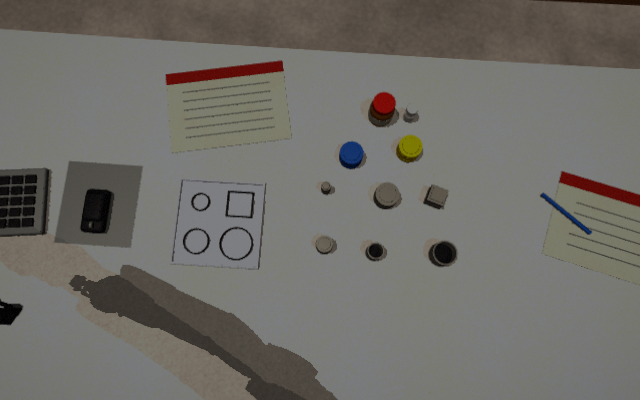

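Top view: the capped grey cups are small at (326,187), medium at (324,243), large at (387,194) and square at (436,196). The open cups are at (375,250) and (443,252), and the blue (351,153) and yellow (410,147) look-alikes are excluded by colour. Tray frames are small (200,201), square (239,204), medium (197,241) and large (236,243). The enlarged crop confirms the grey cup at (387,194) is the large capped one. Next I'll fit poses from both views.

```bash
cat > h.py <<'E'
from bench import ctrl
import cv2, numpy as np
from scipy.optimize import minimize
def project(P,cam):
    c=ctrl.camera_info(cam); R=np.array(c['attitude']);p=(np.asarray(P,float)-c['origin'])@R*[1,-1,-1]
    return cv2.projectPoints(p.reshape(-1,1,3),np.zeros(3),np.zeros(3),np.array(c['intrinsics']),np.array(c['dist']))[0].reshape(-1,2)
def ray(uv,cam,z):
    c=ctrl.camera_info(cam); n=cv2.undistortPoints(np.array([[uv]],float),np.array(c['intrinsics']),np.array(c['dist']))[0,0]
    d=np.array(c['attitude'])@[n[0],-n[1],-1]; o=np.array(c['origin']); return o+d*(z-o[2])/d[2]
DIM=dict(cup_small=22,cup_medium=39,cup_large=56,cup_square=40,open_medium=39,open_large=56)
def outline(name,x,y,yaw=0,z0=0,z1=.048):
    r=DIM[name]/2000
    if 'square' in name: a=np.arange(4)*np.pi/2+np.pi/4+yaw; r*=2**.5
    else: a=np.linspace(0,2*np.pi,40)
    return np.vstack([np.c_[x+r*np.cos(a),y+r*np.sin(a),a*0+z] for z in (z0,z1)])
def hull(name,p,cam,**k): return cv2.convexHull(project(outline(name,*p,**k),cam).astype(np.float32))[:,0]
S=8
def iou(name,p,cam,mask,box,**k):  # at S x resolution
    l,t,r,b=box; m=np.zeros(((b-t)*S,(r-l)*S),np.uint8)
    cv2.fillConvexPoly(m,np.round((hull(name,p,cam,**k)-[l,t]+.5)*S).astype(int),1)
    M=np.kron(mask[t:b,l:r].astype(np.uint8),np.ones((S,S),np.uint8))
    return (m&M).sum()/(m|M).sum()
def fit(name,p0,masks,**k):
    """masks: {cam:bool}"""
    bx={c:(np.argwhere(m)[:,1].min()-8,np.argwhere(m)[:,0].min()-8,np.argwhere(m)[:,1].max()+9,np.argwhere(m)[:,0].max()+9) for c,m in masks.items()}
    f=lambda q:-sum(iou(name,np.array(q)*[.001,.001,.02][:len(q)],c,m,bx[c],**k) for c,m in masks.items())
    best=None
    for yaw in (np.arange(-.7,.8,.2) if 'square' in name else [None]):
        q=np.array(list(p0)+([yaw] if yaw is not None else []))/[.001,.001,.02][:2+(yaw is not None)]
        s=np.vstack([q]+[q+4*e for e in np.eye(len(q))])
        r=minimize(f,q,method='Nelder-Mead',options=dict(initial_simplex=s,xatol=.1,fatol=1e-4))
        if best is None or r.fun<best.fun: best=r
    return best.x*np.array([.001,.001,.02])[:len(best.x)],-best.fun/len(masks)
E
cat > m.py <<'E'
from h import *
im={n:ctrl.snapshot(n) for n in("top","side")}
vis={n:cv2.resize(i,None,fx=4,fy=4,interpolation=cv2.INTER_CUBIC)[:,:,::-1].copy() for n,i in im.items()}
seed=dict(cup_small=((326,187),(306,210)),cup_medium=((324,243),(369,219)),cup_large=((387,194),(326,180)),cup_square=((436,196),(333,157)),open_medium=((375,250),(381,190)),open_large=((443,252),(385,162)))
for n,uv in seed.items():
    masks={}
    for cam,s in zip(("top","side"),uv):
        for d in ctrl.cut_out(n,cam):
            if d['pixels'].sum()>20 and np.hypot(*(np.argwhere(d['pixels']).mean(0)[::-1]-s))<9: masks[cam]=d['pixels'];break
    p0=ray(uv[0],'top',.024)[:2]; res=[fit(n,p0,{c:m}) for c,m in masks.items()] ; b=fit(n,p0,masks)
    print(n,list(masks),[np.round(r[0],4).tolist() for r in res],'both',np.round(b[0],4).tolist(),round(b[1],3),flush=True)
    for c in vis: cv2.polylines(vis[c],[np.round((hull(n,b[0],c)+.5)*4).astype(int)],True,(0,0,255),1)
# rings: dark components inside the tray
for cam,(l,t,r,b) in dict(top=(180,184,262,266),side=(262,258,376,348)).items():
    g=cv2.cvtColor(im[cam],cv2.COLOR_RGB2GRAY)[t:b,l:r]; G=cv2.resize(g,None,fx=S,fy=S,interpolation=cv2.INTER_CUBIC)
    m=(G<np.median(G)*.62).astype(np.uint8)
    for c in cv2.findContours(m,cv2.RETR_EXTERNAL,cv2.CHAIN_APPROX_NONE)[0]:
        if cv2.contourArea(c)<100*S*S: continue
        M=cv2.moments(c); uv=np.array([M['m10'],M['m01']])/M['m00']/S-.5+.5/S+[l,t]
        A=cv2.approxPolyDP(c,20,True)[:,0]/S-.5+[l,t]
        q=np.array([ray(x,cam,.012)[:2] for x in c[::10,0]/S-.5+[l,t]],np.float32)
        print(cam,np.round(uv,1),'area mm2',round(cv2.contourArea(q)*1e6),'xy',np.round(ray(uv,cam,.011)[:2],4),cv2.minAreaRect(q*1000))
for c,(l,t,r,b) in dict(top=(310,165,465,275),side=(255,140,405,245)).items(): cv2.imwrite(f'pics/fit_{c}.png',vis[c][t*4:b*4,l*4:r*4])
E
python3 m.py
```

```text
cup_small ['top', 'side'] [[0.6012, 0.0215], [0.6007, 0.0246]] both [0.6015, 0.0216] 0.847
cup_medium ['top', 'side'] [[0.465, 0.0168], [0.4663, 0.0181]] both [0.4662, 0.017] 0.889
cup_large ['top', 'side'] [[0.5915, -0.1217], [0.5921, -0.1168]] both [0.592, -0.121] 0.925
cup_square ['top', 'side'] [[0.5988, -0.2369, -0.2531], [0.5999, -0.2378, 0.6538]] both [0.599, -0.2368, -0.2726] 0.884
open_medium ['top', 'side'] [[0.4581, -0.0996], [0.4594, -0.1015]] both [0.4591, -0.1001] 0.902
open_large ['top', 'side'] [[0.4646, -0.255], [0.4662, -0.2559]] both [0.4655, -0.2554] 0.94
top [195.9 240.8] area mm2 2994 xy [0.4557 0.3142] ((455.9267578125, 314.313720703125), (62.321258544921875, 61.10633850097656), 57.68693923950195)
top [235.9 243.3] area mm2 4844 xy [0.4565 0.2206] ((456.8858947753906, 220.61549377441406), (78.47706604003906, 78.23072052001953), 34.16632843017578)
top [200.3 201.5] area mm2 1579 xy [0.5496 0.3151] ((549.8536376953125, 315.134765625), (45.593360900878906, 43.909095764160156), 54.86518096923828)
top [239.7 204. ] area mm2 4068 xy [0.5502 0.2212] ((550.3138427734375, 220.77976989746094), (63.97646713256836, 66.27017211914062), 0.43335846066474915)
side [283.7 342.7] area mm2 387 xy [0.5382 0.3774] ((534.27783203125, 378.3045349121094), (80.897216796875, 6.373990535736084), 0.6315590739250183)
side [344.4 326.4] area mm2 3206 xy [0.4549 0.3186] ((454.8223876953125, 318.43017578125), (60.553043365478516, 66.87964630126953), 8.137162208557129)
side [288.4 314.9] area mm2 1732 xy [0.5485 0.3193] ((548.5704956054688, 319.382080078125), (43.1805419921875, 50.419010162353516), 15.811530113220215)
side [354.4 288.3] area mm2 5189 xy [0.4559 0.2257] ((457.0388488769531, 224.60101318359375), (75.44781494140625, 85.57603454589844), 8.503657341003418)
side [303.2 278.7] area mm2 4418 xy [0.5493 0.2264] ((549.458984375, 225.78074645996094), (64.15850830078125, 70.93803405761719), 0.3147561252117157)
```

```bash
python3 -c "
import cv2,numpy as np
a=cv2.imread('pics/fit_top.png');b=cv2.imread('pics/fit_side.png');print(a.shape,b.shape)
b=cv2.resize(b,(a.shape[1],int(b.shape[0]*a.shape[1]/b.shape[1])));v=np.vstack([a,b]);s=590/v.shape[0];cv2.imwrite('pics/fit.png',cv2.resize(v,None,fx=s,fy=s,interpolation=cv2.INTER_AREA))"
```

```text
(440, 620, 3) (420, 600, 3)
```

View pics/fit.png

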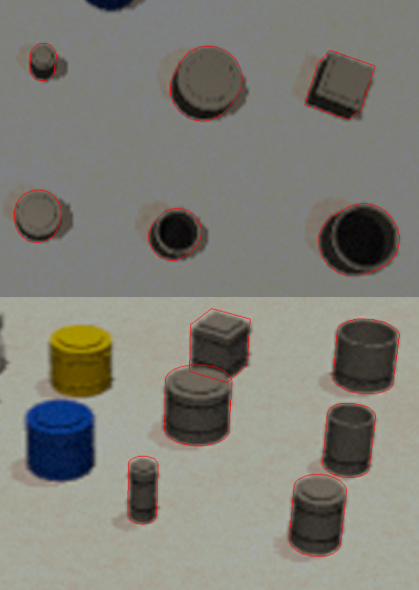

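The fitted outlines match in both views, with the square's yaw at about -0.26. Starting with the small cup.

```bash
cat > go.py <<'E'
from h import *
def Rz(a): # tool down, jaw axis (tool x) at world angle a
    c,s=np.cos(a),np.sin(a); return np.array([[c,s,0],[s,-c,0],[0,0,-1.]])
def best(p,a):  # of the two equivalent grasps the one nearest the present joints
    q0=np.array(ctrl.get_joint_positions()); o=[]
    for k in (a,a+np.pi):
        q=ctrl.inverse_kinematics(p,Rz(k))
        if q is not None: o.append((np.abs(np.array(q)-q0).max(),k))
    return min(o)[1]
def pick(xy,w,h,a,n=60):
    a=best([*xy,.16],a); ctrl.gripper_to(min(1,(w+20)/85),n)
    ctrl.move_ptp([*xy,.16],Rz(a)); ctrl.movel([*xy,h],.12)
    ctrl.gripper_to(0,n); g=ctrl.get_gripper_width()
    ctrl.movel([*xy,.13],.15); print('grip mm',round(g*85,1),round(ctrl.get_gripper_width()*85,1),'F',np.round(ctrl.get_wrist_force(),1)); return a
def place(xy,w,h,a):
    a=best([*xy,.13],a); ctrl.move_ptp([*xy,.13],Rz(a)); print('held',round(ctrl.get_gripper_width()*85,1))
    ctrl.movel([*xy,h+.0065],.08); print('F',np.round(ctrl.get_wrist_force(),1))
    ctrl.gripper_to(min(1,(w+17)/85)); ctrl.movel([*xy,.13],.15)
    print('t',round(ctrl.get_time_s(),1))
T=.008
E
python3 - <<'E'
from go import *
print(np.round(ctrl.get_orientation(),2).tolist())
pick((.6013,.0222),22,.017,np.pi/2); place((.5493,.3165),22,.017,np.pi/2+T)
im=ctrl.snapshot('side'); cv2.imwrite('pics/s1.png',cv2.resize(im[150:370,230:420,::-1],None,fx=2.6,fy=2.6,interpolation=cv2.INTER_CUBIC))
E
```

```text
[[0.45, 0.89, -0.0], [0.89, -0.45, 0.0], [-0.0, -0.0, -1.0]]
grip mm 20.2 20.1 F [-0.4  0.4 -0.2]
held 20.7
F [-0.1 -0.  -0.9]
t 12.0
```

View pics/s1.png

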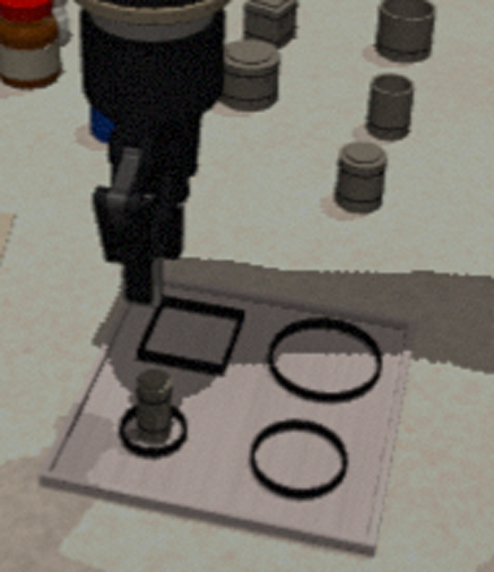

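The small cup stands upright and centred in its ring (image (153,405)), and nothing else moved. On with the medium and large cups, then the square.

```bash
python3 - <<'E'
from go import *
pick((.4657,.0173),39,.015,np.pi/2); place((.4555,.3155),39,.015,np.pi/2+T)
pick((.592,-.120),56,.012,np.pi/2); place((.4565,.222),56,.012,np.pi/2+T)
im=ctrl.snapshot('side'); cv2.imwrite('pics/s2.png',cv2.resize(im[130:370,230:420,::-1],None,fx=2.5,fy=2.5,interpolation=cv2.INTER_CUBIC))
E
```

```text
grip mm 37.3 36.9 F [-0.5 -0.6 -0.9]
held 37.3
F [ 1.   0.6 -1.7]
t 20.0
grip mm 54.3 54.4 F [-0.1  0.6 -0.6]
held 54.4
F [ 0.4 -0.4 -1.2]
t 28.8
```

View pics/s2.png

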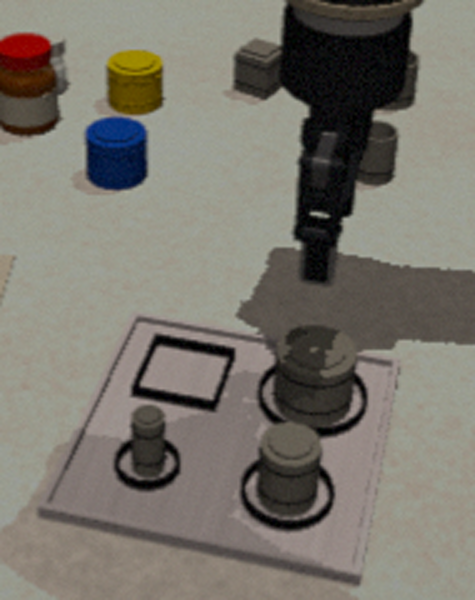

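Three cups stand upright in their rings. Now the square, then I'll back the arm off and check.

```bash
python3 - <<'E'
from go import *
pick((.599,-.2365),40,.015,np.pi/2-.26); place((.550,.2225),40,.015,np.pi/2+T)
ctrl.movel([.55,.2225,.2]); ctrl.move_ptp([.5,-.42,.25],Rz(best([.5,-.42,.25],np.pi/2)))
ims={n:ctrl.snapshot(n) for n in('top','side')}
a=cv2.resize(ims['top'][170:275,170:460,::-1],(790,286),interpolation=cv2.INTER_CUBIC); b=cv2.resize(ims['side'][240:355,220:510,::-1],(790,313),interpolation=cv2.INTER_CUBIC)
cv2.imwrite('pics/end.png',np.vstack([a,b]))
goal=dict(cup_small=(.5493,.3165),cup_medium=(.4555,.3155),cup_large=(.4565,.222),cup_square=(.55,.2225),open_medium=(.4591,-.1001),open_large=(.4655,-.2554))
for n,g in goal.items():
    z=.005 if 'cup' in n else 0; masks={}
    for c in('top',):
        s=project([[*g,z+.024]],c)[0]
        for d in ctrl.cut_out(n,c):
            if d['pixels'].sum()>20 and np.hypot(*(np.argwhere(d['pixels']).mean(0)[::-1]-s))<10: masks[c]=d['pixels'];break
    if masks: r=fit(n,g,masks,z0=z,z1=z+.048); print(n,'off mm',np.round((r[0][:2]-g)*1000,1),r[0][2:],round(r[1],2))
    else: print(n,'not found')
print(ctrl.get_time_s())
E
```

```text
grip mm 39.0 39.1 F [ 0.1 -0.5 -0.1]
held 39.0
F [-0.2  0.3  0.4]
t 37.9
cup_small off mm [-1.9 -2.2] [] 0.81
cup_medium off mm [ 0.1 -1.7] [] 0.93
cup_large off mm [-1.2  0.3] [] 0.89
cup_square off mm [-0.4 -0.7] [-0.00497357] 0.93
open_medium not found
open_large not found
41.2167
```

View pics/end.png

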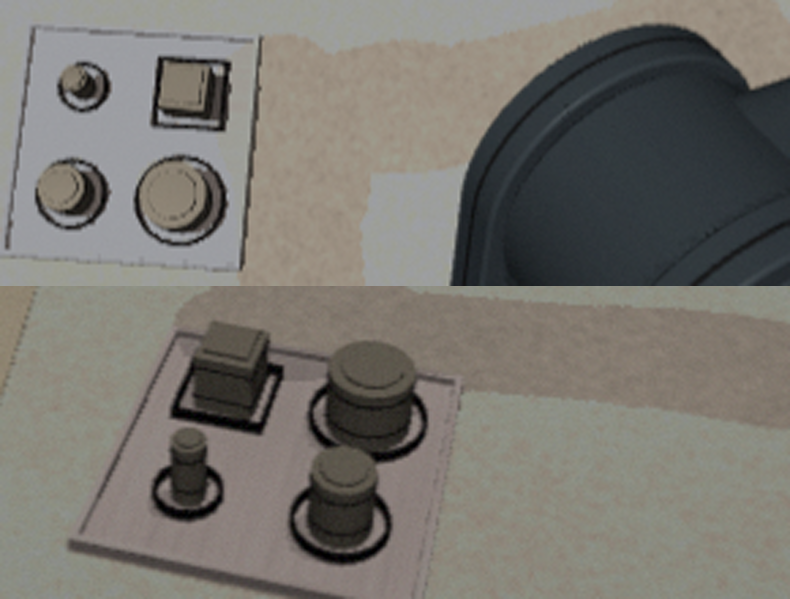

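All four cups sit in their frames. The arm hides the open cups, so I'll go back to the start pose to check those.

```bash
python3 - <<'E'
from go import *
ctrl.set_joints([-1.191,.576,.025,1.437,-.015,1.129,-.057])
im=ctrl.snapshot('top'); cv2.imwrite('pics/end2.png',cv2.resize(im[110:290,165:485,::-1],(800,450),interpolation=cv2.INTER_CUBIC))
for n,g in dict(open_medium=(.4591,-.1001),open_large=(.4655,-.2554)).items():
    for d in ctrl.cut_out(n,'top')[:1]: r=fit(n,g,{'top':d['pixels']}); print(n,np.round((r[0]-g)*1000,1),round(r[1],2))
print(ctrl.get_time_s())
E
```

```text
open_medium [-1.5  0.7] 0.87
open_large [-0.9  0.9] 0.93
44.9917
```

View pics/end2.png

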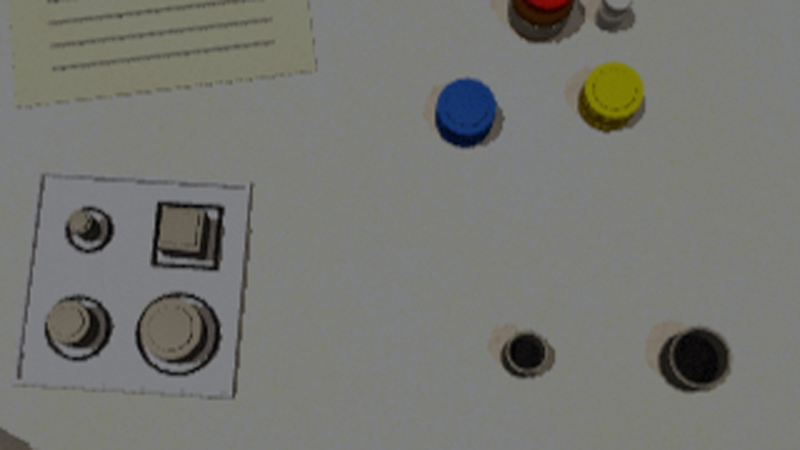

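The four cups are in their frames at (88,230), (185,235), (78,327) and (178,332). The open cups at (525,353) and (695,358) and the look-alikes are unmoved.

```bash
python3 -c "
from bench import ctrl
ctrl.job_done()"
```

```text
the job is handed in; nothing more can be done
```

All four capped cups (small, medium, large and square) now stand upright on the tray floor, each inside its own frame. I handed the job in at about 45 s on the robot's clock, with the arm back at its start pose.

- **Cup positions:** the last top-camera fits put each cup within about 3 mm of where I aimed it, against 8 mm to spare. The square cup is lined up with its frame to within about 0.01 rad.
- **Frame positions:** the two cameras disagreed by up to about 5 mm in y on the frame centres. I aimed about 1.5 mm from the top camera's estimate towards the side camera's. The final pictures show every cup clear of its frame wall.
- **Open cups and look-alikes:** the two open cups measured within 2 mm of their starting spots, which is measurement noise. The blue and yellow look-alikes look unmoved in the picture.
- **Failed check:** my first check of the open cups found nothing because the arm was hiding them. I repeated it with the arm back at its start pose.

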